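# Dress a sample bottle at the packing table

## Robot

A 6-joint arm with a two-finger parallel gripper is mounted at the origin on the work surface. World frame = base frame: x ahead of the robot, y to its left, z up, the work surface at z = 0. Lengths are in mm, angles in rad, forces in N, time in s.
With the tool pointing down it reaches from about 325 to 775 mm from the base axis. Payload 5.5 kg.
Tool frame: the origin (TCP) lies at the very end of the fingers, on their centre line; the grasp point (between the pads) lies 19 mm behind it; z points along the fingers, y is the line along which they close (so a half turn about z gives the same grasp; the last joint's range is limited). The gripper opens to 85 mm and grips with 20 to 120 N. Pads are 22 mm wide; open, the fingers measure 114 mm over their backs; the gripper's body (76 mm by 85 mm) begins 54 mm behind the grasp point. The pads swing forward as they close: fully open they stand 13 mm farther back than shut.
Start: joints at [1.182, 0.091, 1.231, -0, 1.82, -0.057], TCP at [195.452, 567.287, 231.275] pointing down, gripper open.
Joint ranges: [-2.87, 2.87], [-0.86, 2.18], [0.17, 2.46], [-1.51, 4.65], [0.06, 2.69], [-2.65, 2.65]. Speed limits (rad/s): [2.57, 2.57, 3.01, 3.14, 3.14, 3.14].

## Interface

Orientations are given as a 3x3 rotation matrix whose columns are the frame's x, y, z axes.
In Python, from cell import status, optics, workorder gives the robot as it stands.
- The arm moves only by the shell command python3 -m creep 'ROWS'. ROWS is JSON, a list of rows, each an object with "hand": the gripper's target within -1 to 1 (fully open at 1, half-way at 0, shut at -1); "dp": the shift along the tool's x, y, z normalised to -1 to 1, where 1 is 0.25 m, a list of three; "rotation": the turn, a rotation vector about the tool's x, y, z normalised to -1 to 1, where 1 is 90 degrees, a list of three. In form: [{"hand": hand, "dp": [x, y, z], "rotation": [ax, ay, az]}, ...]. A call has 1 to 20 rows; each row is the pose to reach, as a shift and turn from the pose commanded when the call began, along the tool's axes at that moment; what a row does not reach only later rows make up. A row lasts 1/12 s, in which the tool goes at most 41.7 mm and 7.16 degrees, less where a joint would pass 70% of its speed; a pose out of reach is approached as far as the arm can. A call with a number of a shift or a turn outside -1 to 1 is refused whole. A call with a gripper value outside its range is refused whole. The fingers move at their own pace and stop on an object; the grip force is fixed at half the most. Time passes only in rows, so rows that repeat a pose let the fingers close. It gives the time, the measured TCP pose, the force, the opening and the grip force at its end, in the units of the state.
- status.read_state(): the state, without advancing time (a new reading comes with each control period).
- optics.capture(name): name is "scene" or "top" or "wrist"; returns the picture (480x640x3 uint8, blue, green, red); there is no depth.
- optics.get_calibration(name): a dict with "mtx" (3x3 intrinsics, pixels), "pose" (4x4, takes a point from camera to world coordinates). Camera axes: x right, y down, z forward; pixel columns grow to the right and rows downward; lengths in mm; the calibration is good to about 2 mm. The wrist camera is an equidistant fisheye: a pixel r from the principal point sees the ray r / f radians off the axis. A picture is of the moment at which its call begins: read the wrist's pose just before it. get_calibration takes no time and is no camera call; for the wrist camera it gives the pose at the moment of the call.
- workorder.job_done(): hands the job in; it is judged then, once.
The state is a dict: "time": time; "joint_pos": joint angles; "qd": joint speeds; "joint_efforts": joint torques, N m; "tcp_pos": TCP position; "orientation": TCP orientation; "wrist_force": force on the tool from outside, world axes, zero at the start; "ft_torque": the same for the moment, N m; "grip_width": finger opening in mm; "grip_force": force on a finger pad.
Only numpy, scipy, OpenCV 4.12 (cv2) and the standard library are available. Lean on these libraries where they do the work, as an engineer would, in place of code of your own. Each camera call takes 0.05 s, during which the arm holds its last target. There are 200 camera calls.

## Task

Build one finished sample in the middle of the blue disc, piece by piece in this order, letting go of each before the next: the black foot, the amber bottle standing in it, the red collar down over its neck onto the shoulder, and last the gold cap right down over the neck. Keep the glass upright, and leave the green bottle and the silver cap where they stand.

Things in the scene. Friction and masses are not known exactly. Their poses are not given: they have to be found in the camera images.
- blue_disc: blue flat round assembly disc fixed on the table, 90 mm diameter, 5 mm thick. Origin: centre of the underside, on the table; its top is at 5 mm. The product is built on it. All things listed, and a roll of tape (60 mm wide, 24 tall) and a hand stamp (59 mm tall), stand in any arrangement, centres 114 mm apart or more
- foot: black plastic foot, an open round dish: 60 mm outside diameter, 24 mm tall, wall 4 mm (bore 52 mm), inner floor 6 mm above its underside. Origin: centre of the underside; z up. Mass about 120 g, loose, standing on the table with its mouth up
- amber_bottle: amber glass bottle with a pale paper label round its middle, without a cap: round body 42 mm diameter and 66 mm tall, with a flat shoulder at 66 mm, and a 17 mm diameter neck above it up to 102 mm. Origin: centre of the underside; z up along the axis. Mass about 200 g, loose, upright on the table. In the foot it stands on the inner floor with 5 mm of play all round
- collar: red plastic ring: 40 mm outside diameter, 28 mm hole, 14 mm tall. Origin: centre of the underside; z up along the axis. Mass about 30 g, loose, lying flat on the table. Seated, it lies on the bottle's shoulder, its underside 66 mm above the bottle's
- gold_cap: gold (brass) cap standing mouth down: 34 mm outside diameter, bore 26 mm, 28 mm tall to its flat top, a 16 mm ball on it rising to 40 mm; cavity 20 mm deep. Origin: centre of the lower rim; z up. About 50 g, loose, upright on the table. Seated, the inside of its top rests on the neck's end, its lower rim 82 mm above the bottle's underside, 2 mm above the collar, 4.5 mm play all round
- green_bottle: green glass bottle with a pale paper label round its middle, without a cap: round body 42 mm diameter and 66 mm tall, with a flat shoulder at 66 mm, and a 17 mm diameter neck above it up to 102 mm. Origin: centre of the underside; z up along the axis. Mass about 200 g, loose, upright on the table. Same size as the amber one; it is to be left alone
- silver_cap: silver (steel) cap standing mouth down: 34 mm outside diameter, bore 26 mm, 28 mm tall to its flat top, a 16 mm ball on it rising to 40 mm; cavity 20 mm deep. Origin: centre of the lower rim; z up. About 50 g, loose, upright on the table. Same size as the gold one; it is to be left alone
- yellow_disc: yellow flat round disc fixed on the table, 90 mm diameter, 5 mm thick, otherwise like the blue one; not used. Origin: centre of the underside
Mind the look-alikes: they are no part of the job. Several things look just like the blue_disc: the one meant starts farthest to the robot's right.

How it is judged:
By the outcome, as a careful person would: the job done as asked, in the order asked, and still so for the second after the job is handed in, with the robot touching nothing.
It also fails if it takes over 128 s, if anything falls off the work surface, if the arm or the gripper's body presses on something with over 40 N, if the wrist force passes 120 N, or if a joint passes its speed limit or range.

## Working session

There is one attempt and no reset: what is moved stays moved. The work goes in short steps, Python scripts to look and compute and a shell command to move; the robot and the scene stay as the last step left them, time stands still between calls to the robot, and variables do not carry over. Pictures are saved under pics/ and viewed, at most 14 in all, crops included, and the job is handed in when it is done.

```bash
mkdir -p pics
cat > h.py <<'E'
import numpy as np, cv2
from cell import status, optics, workorder
E
python3 - <<'E'
from h import *
for n in("top","scene"):
    im=optics.capture(n); cv2.imwrite(f"pics/{n}0.png",im); c=optics.get_calibration(n); print(n,np.round(c["mtx"],1).tolist(),np.round(c["pose"],3).tolist())
s=status.read_state(); print(s)
E
```

```text
top [[493.6, 0.0, 320.9], [0.0, 493.6, 246.5], [0.0, 0.0, 1.0]] [[-0.016, -0.987, 0.157, 341.726], [-0.999, 0.021, 0.029, -18.846], [-0.032, -0.157, -0.987, 1072.76], [0.0, 0.0, 0.0, 1.0]]
scene [[611.1, 0.0, 317.9], [0.0, 611.1, 240.1], [0.0, 0.0, 1.0]] [[0.616, 0.549, -0.565, 1198.854], [0.788, -0.438, 0.434, -535.925], [-0.009, -0.712, -0.702, 903.143], [0.0, 0.0, 0.0, 1.0]]
{'time': 0.1, 'joint_pos': array([ 1.18229815e+00,  9.17983354e-02,  1.23177448e+00, -1.27960327e-06,
        1.81980604e+00, -5.67093172e-02]), 'qd': array([ 0.00042115, -0.00264655, -0.00270235,  0.00032869, -0.00095416,
        0.00046996]), 'joint_efforts': array([ 2.65108814e-03, -4.60220146e+01, -4.19215715e+01, -2.31028089e-04,
        1.06469815e-02,  2.34067988e-05]), 'tcp_pos': array([195.3510649 , 567.03666674, 230.25001198]), 'orientation': array([[-9.45461028e-01,  3.25734537e-01, -6.75463152e-04],
       [ 3.25735222e-01,  9.45459587e-01, -1.65356087e-03],
       [ 1.00001228e-04, -1.78339950e-03, -9.99998405e-01]]), 'wrist_force': array([0.57392105, 0.67383122, 0.28246124]), 'ft_torque': array([-0.02589829,  0.04057383,  0.00676136]), 'grip_force': 0.0, 'grip_width': 85.63166489861989}
```

View pics/top0.png

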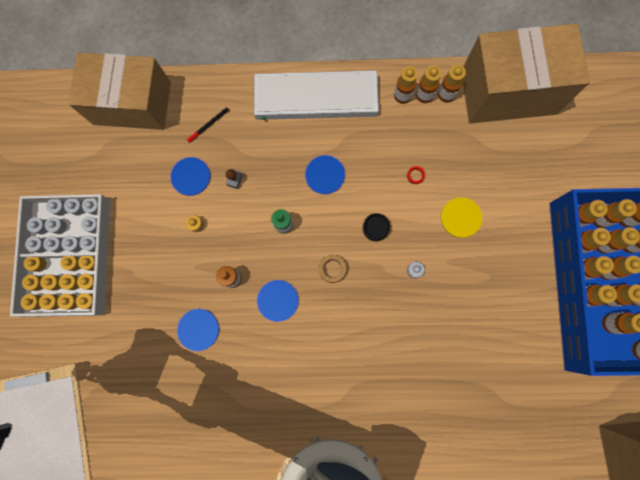

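View pics/scene0.png

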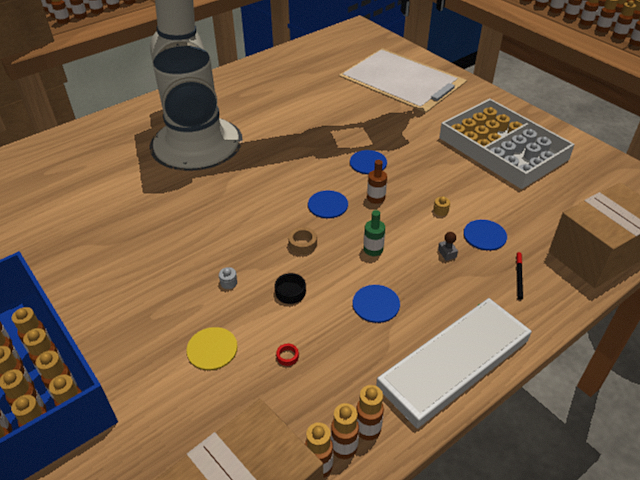

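Disc candidates (top view): blue discs at (191,176), (325,174), (278,300) and (198,329). The one farthest to the robot's right is (325,174). 
Other choices in the top view:
- **Amber bottle:** uncapped at (228,276), not the green one at (281,220) or the capped ones at the table edge.
- **Gold cap:** (194,223), not the silver one at (416,270) or those in the tray.
- **Foot:** (376,227), not the tape at (333,268).
- **Collar:** (416,175).

```bash
cat >> h.py <<'E'
def ray(n,px,cal=None):
    c=cal or optics.get_calibration(n); K=c["mtx"];P=c["pose"]
    x=(px[0]-K[0,2])/K[0,0]; y=(px[1]-K[1,2])/K[1,1]
    if n=="wrist":
        r=np.hypot(x,y); s=np.sin(r)/max(r,1e-9); d=np.array([x*s,y*s,np.cos(r)])
    else: d=np.array([x,y,1.])
    return P[:3,3],P[:3,:3]@d
def onz(n,px,z,cal=None):
    o,d=ray(n,px,cal); return (o+d*(z-o[2])/d[2])[:2]
def blob(im,lo,hi,near=None,win=40,k=0):
    m=cv2.inRange(cv2.cvtColor(im,cv2.COLOR_BGR2HSV),lo,hi)
    if near is not None:
        w=np.zeros_like(m); cv2.rectangle(w,(near[0]-win,near[1]-win),(near[0]+win,near[1]+win),255,-1); m&=w
    cs,_=cv2.findContours(m,cv2.RETR_EXTERNAL,cv2.CHAIN_APPROX_NONE)
    return sorted(cs,key=cv2.contourArea)[-1] if cs else None
def cen(c,n,z,cal=None):
    "project contour onto plane z, fit circle-like ellipse there"
    p=np.array([onz(n,q[0],z,cal) for q in c],np.float32); e=cv2.fitEllipse(p); return np.round(e[0],1),np.round(e[1],1)
E
python3 - <<'E'
from h import *
T=cv2.imread("pics/top0.png");S=cv2.imread("pics/scene0.png")
B=((105,150,60),(125,255,255));Y=((22,180,100),(32,255,255));K=((0,0,0),(180,255,40));R1=((0,180,90),(5,255,255))
for nm,im,n,col,px,win,z in[("blue",T,"top",B,(325,174),30,5),("blue",S,"scene",B,(376,303),30,5),("foot",T,"top",K,(376,227),22,24),("foot",S,"scene",K,(290,289),22,24),("collar",T,"top",R1,(416,175),18,14),("collar",S,"scene",R1,(287,354),18,14),("yel",T,"top",Y,(462,217),30,5),("cap",T,"top",((15,100,60),(35,255,255)),(194,223),13,28),("silver",T,"top",((0,0,100),(180,50,255)),(416,270),12,28)]:
    c=blob(im,*col,px,win); print(nm,n,cv2.contourArea(c),*cen(c,n,z))
for nm,px,z in[("amber",(226,274),102),("green",(280,215),102),("stamp",(232,175),59),("tape",(333,268),24)]: print(nm,onz("top",px,z))
print(onz("scene",(378,165),102),onz("scene",(376,213),102),onz("scene",(441,199),40))
P=optics.get_calibration("wrist");print(np.round(P["mtx"],1).tolist(),np.round(P["pose"],3).tolist())
cv2.imwrite("pics/c1.png",cv2.resize(T[150:300,170:350],None,fx=4,fy=4))
E
```

```text
blue top 1080.5 [676.2   1.2] [84.1 85.5]
blue scene 1308.0 [6.769e+02 6.000e-01] [87.  88.7]
foot top 491.0 [ 549.5 -108.3] [52.9 56.2]
foot scene 720.0 [ 559.4 -114.4] [58.1 75.3]
collar top 215.0 [ 667.3 -200.2] [36.2 38.4]
collar scene 305.5 [ 670.6 -202.4] [36.8 41.2]
yel top 1250.5 [ 571.1 -296.5] [87.4 88.8]
cap top 676.0 [566.1 287.3] [66.4 69.7]
silver top 196.5 [ 454.9 -188.5] [32.2 35.1]
amber [445.13488872 198.8740872 ]
green [562.58512348  90.89897526]
stamp [662.42522497 198.63108209]
tape [461.88199776 -13.4777805 ]
[453.70643551 199.49423331] [564.84116931  94.10477646] [569.5077195  282.18567517]
[[371.6, 0.0, 322.9], [0.0, 371.6, 232.9], [0.0, 0.0, 1.0]] [[0.324, 0.912, 0.252, 131.981], [0.946, -0.312, -0.088, 589.63], [-0.001, 0.267, -0.964, 371.153], [0.0, 0.0, 0.0, 1.0]]
```

View pics/c1.png

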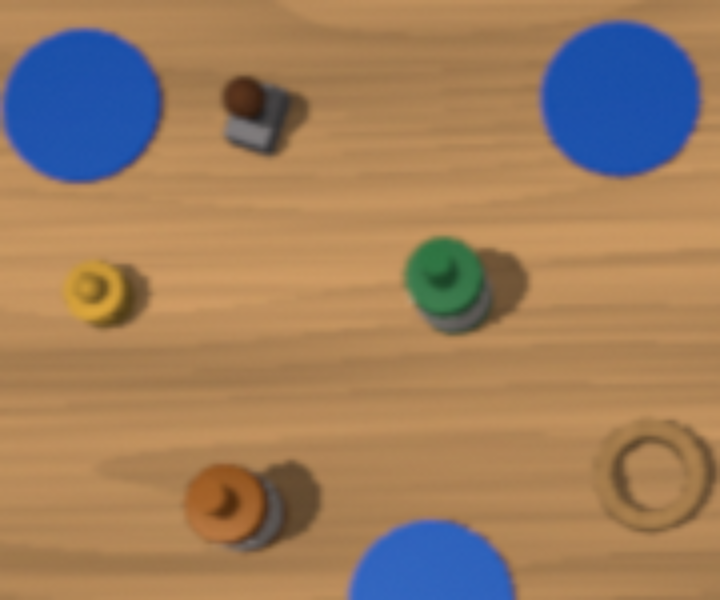

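The crop confirms the choices: an uncapped amber bottle (lower left), the gold cap (left), and the chosen disc at top right. I'm moving towards the foot.

```bash
python3 -m creep '[{"hand":1,"dp":[-0.96,-0.62,0],"rotation":[0,0,-0.2114]},{"hand":1,"dp":[-0.96,-0.62,0],"rotation":[0,0,-0.2114]},{"hand":1,"dp":[-0.96,-0.62,0],"rotation":[0,0,-0.2114]},{"hand":1,"dp":[-0.96,-0.62,0],"rotation":[0,0,-0.2114]},{"hand":1,"dp":[-0.96,-0.62,0],"rotation":[0,0,-0.2114]},{"hand":1,"dp":[-0.96,-0.62,0],"rotation":[0,0,-0.2114]},{"hand":1,"dp":[-0.96,-0.62,0],"rotation":[0,0,-0.2114]},{"hand":1,"dp":[-0.96,-0.62,0],"rotation":[0,0,-0.2114]},{"hand":1,"dp":[-0.96,-0.62,0],"rotation":[0,0,-0.2114]},{"hand":1,"dp":[-0.96,-0.62,0],"rotation":[0,0,-0.2114]}]'; python3 -c "
from h import *
s=status.read_state();print(np.round(s['orientation'],4),s['joint_pos'])"
```

```text
time: 0.93
tcp_pos: [371.6, 342.7, 231.0]
orientation: [[-1.0, 0.0, -0.001], [0.0, 1.0, 0.0], [0.001, 0.0, -1.0]]
wrist_force: [0.1, 0.2, 0.5]
grip_width: 85.4
grip_force: 0.0
[[-1.e+00  3.e-04 -8.e-04]
 [ 3.e-04  1.e+00  1.e-04]
 [ 8.e-04  1.e-04 -1.e+00]] [ 6.77185590e-01 -1.62643578e-01  1.47901324e+00  6.27824829e-04
  1.82580543e+00 -8.93121449e-01]
```

```bash
python3 -m creep '[{"hand":1,"dp":[-0.34,-0.9,0],"rotation":[0,0,0]},{"hand":1,"dp":[-0.34,-0.9,0],"rotation":[0,0,0]},{"hand":1,"dp":[-0.34,-0.9,0],"rotation":[0,0,0]},{"hand":1,"dp":[-0.34,-0.9,0],"rotation":[0,0,0]},{"hand":1,"dp":[-0.34,-0.9,0],"rotation":[0,0,0]},{"hand":1,"dp":[-0.34,-0.9,0],"rotation":[0,0,0]},{"hand":1,"dp":[-0.34,-0.9,0],"rotation":[0,0,0]}]'; python3 -m creep '[{"hand":1,"dp":[-0.34,-0.9,0],"rotation":[0,0,0]},{"hand":1,"dp":[-0.34,-0.9,0],"rotation":[0,0,0]},{"hand":1,"dp":[-0.34,-0.9,0],"rotation":[0,0,0]},{"hand":1,"dp":[-0.34,-0.9,0],"rotation":[0,0,0]},{"hand":1,"dp":[-0.34,-0.9,0],"rotation":[0,0,0]},{"hand":1,"dp":[-0.34,-0.9,0],"rotation":[0,0,0]},{"hand":1,"dp":[-0.34,-0.9,0],"rotation":[0,0,0]},{"hand":1,"dp":[-0.34,-0.9,0],"rotation":[0,0,0]},{"hand":1,"dp":[-0.34,-0.9,0],"rotation":[0,0,0]}]'
python3 - <<'E'
from h import *
cal=optics.get_calibration("wrist"); im=optics.capture("wrist"); cv2.imwrite("pics/w1.png",im); np.save("w1.npy",cal["pose"]); print(np.round(cal["pose"],3).tolist())
E
```

```text
time: 1.52
tcp_pos: [458.0, 114.5, 230.9]
orientation: [[-1.0, 0.003, -0.0], [0.003, 1.0, -0.002], [0.0, -0.002, -1.0]]
wrist_force: [-0.2, 0.4, -0.2]
grip_width: 85.5
grip_force: 0.0
time: 2.27
tcp_pos: [542.3, -105.4, 231.0]
orientation: [[-1.0, -0.002, -0.001], [-0.002, 1.0, 0.001], [0.001, 0.001, -1.0]]
wrist_force: [-0.1, -0.4, -0.6]
grip_width: 85.5
grip_force: 0.0
[[-0.004, 0.964, 0.267, 475.213], [1.0, 0.003, 0.003, -105.424], [0.002, 0.267, -0.964, 371.901], [0.0, 0.0, 0.0, 1.0]]
```

View pics/w1.png

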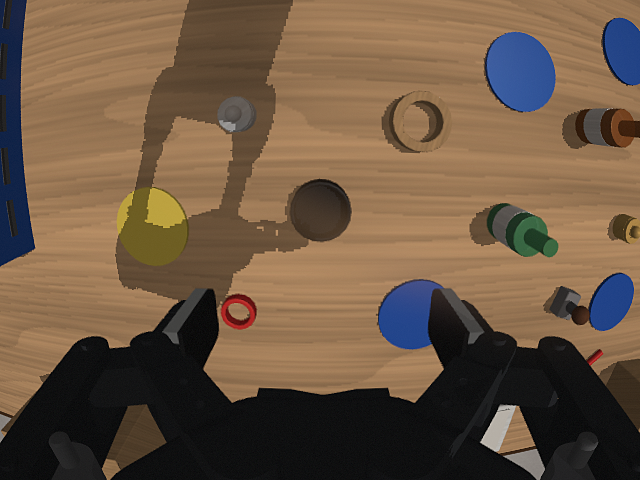

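The wrist view shows the foot at (319,210), collar (238,311), target disc (415,313), green bottle (520,230) and amber (605,128).

Run:
```python
from h import *
im=cv2.imread("pics/w1.png"); hsv=cv2.cvtColor(im,cv2.COLOR_BGR2HSV)
print(hsv[205,280:360:5].tolist())
cal=optics.get_calibration("wrist")
for vmax in(70,80,90):
  c=blob(im,(0,0,0),(180,110,vmax),(319,210),34)
  if c is not None: print(vmax,cv2.contourArea(c),*cen(c,"wrist",24,cal))
c=blob(im,(0,180,60),(6,255,255),(238,311),25);print(cen(c,"wrist",14,cal))
s=status.read_state();print(s["tcp_pos"])
```

```text
[[15, 114, 163], [15, 115, 168], [15, 112, 91], [15, 118, 65], [13, 95, 70], [14, 99, 67], [14, 93, 66], [15, 94, 65], [14, 92, 61], [13, 89, 60], [12, 85, 60], [14, 85, 57], [14, 98, 52], [14, 122, 46], [15, 114, 98], [15, 114, 156]]
70 1508.5 [ 542.5 -107.2] [44.8 55.7]
80 2171.5 [ 547.8 -107.2] [51.7 57.2]
90 2182.0 [ 547.8 -107.1] [51.7 57.3]
(array([ 665. , -197.3]), array([37.9, 42.7]))
[ 542.17131128 -105.1610757   231.25180989]
```

Run:
```python
from h import *
cal=optics.get_calibration("wrist")
im=cv2.imread("pics/w1.png"); v=im.max(2)
print(v[170:190,319].tolist(),v[230:252,319].tolist(),v[210,280:296].tolist(),v[210,342:358].tolist())
T=cv2.imread("pics/top0.png").max(2); print(T[208:246,376].tolist(),T[227,358:395].tolist())
for p in[(319,178),(319,242)]: print([np.round(onz("wrist",p,z,cal),1) for z in(0,24)])
```

```text
[159, 159, 159, 158, 157, 154, 148, 145, 111, 28, 23, 31, 47, 48, 40, 41, 48, 46, 46, 46] [74, 74, 75, 72, 69, 70, 69, 69, 73, 73, 62, 117, 157, 170, 166, 167, 170, 171, 174, 176, 176, 176] [158, 158, 158, 161, 155, 98, 104, 108, 109, 98, 77, 69, 72, 72, 66, 70] [55, 54, 54, 53, 52, 53, 54, 53, 65, 105, 166, 154, 153, 153, 151, 153]
[201, 197, 193, 192, 178, 97, 25, 17, 25, 30, 32, 32, 32, 33, 31, 32, 34, 33, 32, 32, 33, 31, 34, 32, 32, 32, 33, 32, 33, 31, 28, 30, 35, 95, 156, 176, 178, 180] [174, 174, 176, 171, 129, 67, 29, 20, 19, 29, 31, 33, 31, 32, 32, 31, 33, 33, 32, 33, 32, 32, 34, 31, 33, 33, 32, 32, 31, 29, 25, 45, 84, 118, 161, 182, 185]
[array([ 521. , -108.5]), array([ 518. , -108.3])]
[array([ 588.1, -108.3]), array([ 580.8, -108.1])]
```

```bash
python3 -m creep '[{"hand":1,"dp":[-0.032,-0.012,0.5],"rotation":[0,0,0]},{"hand":1,"dp":[-0.032,-0.012,0.5],"rotation":[0,0,0]},{"hand":1,"dp":[-0.032,-0.012,0.5],"rotation":[0,0,0]},{"hand":1,"dp":[-0.032,-0.012,0.75],"rotation":[0,0,0]},{"hand":1,"dp":[-0.032,-0.012,0.75],"rotation":[0,0,0]},{"hand":1,"dp":[-0.032,-0.012,0.8],"rotation":[0,0,0]},{"hand":1,"dp":[-0.032,-0.012,0.85],"rotation":[0,0,0]},{"hand":1,"dp":[-0.032,-0.012,0.88],"rotation":[0,0,0]},{"hand":1,"dp":[-0.032,-0.012,0.914],"rotation":[0,0,0]},{"hand":1,"dp":[-0.032,-0.012,0.914],"rotation":[0,0,0]},{"hand":1,"dp":[-0.032,-0.012,0.914],"rotation":[0,0,0]}]'; python3 -m creep '[{"hand":-1,"dp":[0,0,0],"rotation":[0,0,0]},{"hand":-1,"dp":[0,0,0],"rotation":[0,0,0]},{"hand":-1,"dp":[0,0,0],"rotation":[0,0,0]},{"hand":-1,"dp":[0,0,0],"rotation":[0,0,0]},{"hand":-1,"dp":[0,0,0],"rotation":[0,0,0]},{"hand":-1,"dp":[0,0,0],"rotation":[0,0,0]},{"hand":-1,"dp":[0,0,0],"rotation":[0,0,0]},{"hand":-1,"dp":[0,0,0],"rotation":[0,0,0]},{"hand":-1,"dp":[0,0,0],"rotation":[0,0,0]},{"hand":-1,"dp":[0,0,0],"rotation":[0,0,0]},{"hand":-1,"dp":[0,0,0],"rotation":[0,0,0]},{"hand":-1,"dp":[0,0,0],"rotation":[0,0,0]}]'
```

```text
time: 3.23
tcp_pos: [550.6, -110.4, 3.7]
orientation: [[-1.0, -0.0, 0.001], [-0.0, 1.0, -0.0], [-0.001, -0.0, -1.0]]
wrist_force: [-0.0, 0.4, 0.3]
grip_width: 85.3
grip_force: 0.0
time: 4.23
tcp_pos: [551.1, -110.7, 4.5]
orientation: [[-1.0, -0.0, 0.003], [-0.0, 1.0, -0.001], [-0.003, -0.001, -1.0]]
wrist_force: [-0.1, 0.2, 6.2]
grip_width: 56.5
grip_force: 66.5
```

```bash
python3 -m creep '[{"hand":-1,"dp":[0,0,-0.1],"rotation":[0,0,0]},{"hand":-1,"dp":[0,0,-0.2],"rotation":[0,0,0]},{"hand":-1,"dp":[0,0,-0.3],"rotation":[0,0,0]},{"hand":-1,"dp":[0,0,-0.4],"rotation":[0,0,0]},{"hand":-1,"dp":[0,0,-0.4],"rotation":[0,0,0]},{"hand":-1,"dp":[0,0,-0.4],"rotation":[0,0,0]}]'
python3 - <<'E'
from h import *
im=optics.capture("wrist"); cv2.imwrite("pics/w2.png",im)
E
```

```text
time: 4.73
tcp_pos: [550.8, -110.7, 104.3]
orientation: [[-1.0, -0.0, 0.003], [-0.0, 1.0, -0.001], [-0.003, -0.001, -1.0]]
wrist_force: [0.4, -0.1, -2.9]
grip_width: 57.0
grip_force: 65.8
```

View pics/w2.png

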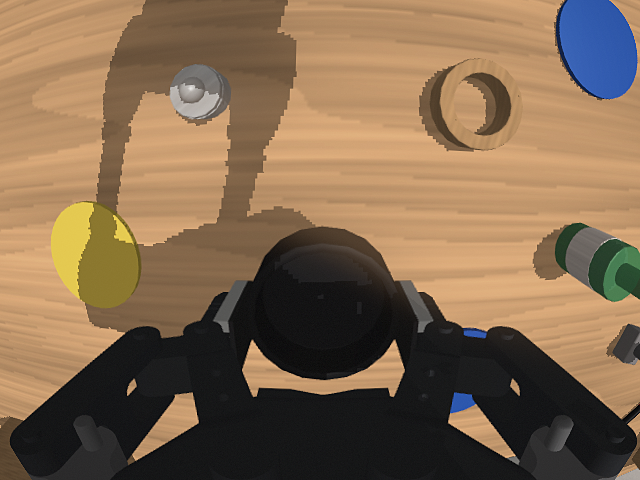

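The foot is held level between the pads, centred near (324,300). Next I'll measure the disc from above.

```bash
python3 -m creep '[{"hand":-1,"dp":[-0.7,0.448,-0.384],"rotation":[0,0,0]},{"hand":-1,"dp":[-0.7,0.448,-0.384],"rotation":[0,0,0]},{"hand":-1,"dp":[-0.7,0.448,-0.384],"rotation":[0,0,0]},{"hand":-1,"dp":[-0.7,0.448,-0.384],"rotation":[0,0,0]},{"hand":-1,"dp":[-0.7,0.448,-0.384],"rotation":[0,0,0]},{"hand":-1,"dp":[-0.7,0.448,-0.384],"rotation":[0,0,0]},{"hand":-1,"dp":[-0.7,0.448,-0.384],"rotation":[0,0,0]},{"hand":-1,"dp":[-0.7,0.448,-0.384],"rotation":[0,0,0]},{"hand":-1,"dp":[-0.7,0.448,-0.384],"rotation":[0,0,0]},{"hand":-1,"dp":[-0.7,0.448,-0.384],"rotation":[0,0,0]},{"hand":-1,"dp":[-0.7,0.448,-0.384],"rotation":[0,0,0]}]'
cat >> h.py <<'E'
def wcap(name):
    cal=optics.get_calibration("wrist"); im=optics.capture("wrist"); cv2.imwrite(f"pics/{name}.png",im); np.save(f"pics/{name}.npy",cal["pose"]); return im,cal
BL=((105,120,30),(125,255,255))
E
python3 - <<'E'
from h import *
im,cal=wcap("w3")
R=np.linalg.inv(cal["pose"]); p=R@np.array([676.5,1,5,1]); K=cal["mtx"]; th=np.arctan2(np.hypot(p[0],p[1]),p[2]); u=K[:2,2]+371.6*th*p[:2]/np.hypot(p[0],p[1]); u=tuple(int(t) for t in u)
c=blob(im,*BL,u,95); print(u,cv2.boundingRect(c),cv2.contourArea(c),*cen(c,"wrist",5,cal), status.read_state()["tcp_pos"])
E
```

```text
time: 5.7
tcp_pos: [724.0, 0.7, 197.9]
orientation: [[-1.0, 0.001, -0.002], [0.001, 1.0, -0.0], [0.002, -0.0, -1.0]]
wrist_force: [0.0, 0.3, -0.6]
grip_width: 56.8
grip_force: 65.8
(322, 154) (276, 105, 99, 98) 7399.0 [676.    2.9] [87.4 87.8] [724.14779822   0.79572027 198.30642994]
```

View pics/w3.png

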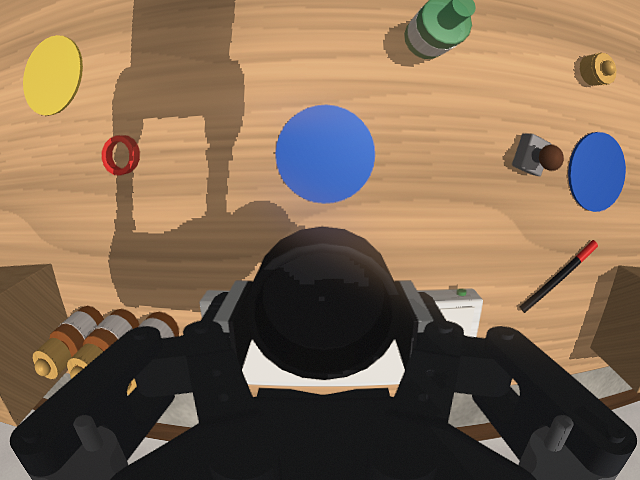

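Run:
```python
from h import *
cal=optics.get_calibration("wrist"); cal["pose"]=np.load("pics/w3.npy")
v=cv2.imread("pics/w3.png").max(2); print(v[220:234,324].tolist(),v[370:386,324].tolist())
print(onz("wrist",(324,227),193.8,cal),onz("wrist",(324,379),217.8,cal),onz("wrist",(251,300),217.8,cal),onz("wrist",(397,300),217.8,cal))
```

```text
[208, 202, 200, 204, 206, 217, 171, 59, 69, 73, 72, 73, 71, 70] [19, 16, 14, 18, 20, 18, 20, 21, 9, 0, 221, 242, 230, 226, 229, 229]
[694.60155902   1.57376985] [751.44844948   1.58430811] [715.83823836 -25.08478   ] [715.8500395   28.17185681]
```

```bash
python3 -m creep '[{"hand":-1,"dp":[0.188,0.004,0],"rotation":[0,0,0]},{"hand":-1,"dp":[0.188,0.004,0.3],"rotation":[0,0,0]},{"hand":-1,"dp":[0.188,0.004,0.3],"rotation":[0,0,0]},{"hand":-1,"dp":[0.188,0.004,0.5],"rotation":[0,0,0]},{"hand":-1,"dp":[0.188,0.004,0.6],"rotation":[0,0,0]},{"hand":-1,"dp":[0.188,0.004,0.65],"rotation":[0,0,0]},{"hand":-1,"dp":[0.188,0.004,0.69],"rotation":[0,0,0]},{"hand":-1,"dp":[0.188,0.004,0.72],"rotation":[0,0,0]},{"hand":-1,"dp":[0.188,0.004,0.74],"rotation":[0,0,0]},{"hand":-1,"dp":[0.188,0.004,0.745],"rotation":[0,0,0]},{"hand":-1,"dp":[0.188,0.004,0.75],"rotation":[0,0,0]},{"hand":-1,"dp":[0.188,0.004,0.752],"rotation":[0,0,0]},{"hand":-1,"dp":[0.188,0.004,0.754],"rotation":[0,0,0]},{"hand":-1,"dp":[0.188,0.004,0.754],"rotation":[0,0,0]},{"hand":-1,"dp":[0.188,0.004,0.754],"rotation":[0,0,0]}]'
```

```text
time: 7.0
tcp_pos: [678.2, 2.7, 10.8]
orientation: [[-1.0, -0.0, 0.001], [-0.0, 1.0, -0.0], [-0.001, -0.0, -1.0]]
wrist_force: [0.4, -0.2, -2.0]
grip_width: 56.8
grip_force: 65.7
```

```bash
python3 -m creep '[{"hand":-1,"dp":[0.005,-0.004,0.002],"rotation":[0,0,0]},{"hand":-1,"dp":[0.005,-0.004,0.004],"rotation":[0,0,0]},{"hand":-1,"dp":[0.005,-0.004,0.006],"rotation":[0,0,0]},{"hand":-1,"dp":[0.005,-0.004,0.006],"rotation":[0,0,0]},{"hand":-1,"dp":[0.005,-0.004,0.006],"rotation":[0,0,0]}]'
```

```text
time: 7.42
tcp_pos: [676.7, 1.5, 9.6]
orientation: [[-1.0, -0.0, 0.0], [-0.0, 1.0, -0.0], [-0.0, -0.0, -1.0]]
wrist_force: [-4.5, -0.7, 4.9]
grip_width: 57.0
grip_force: 66.4
```

Contact with the disc at 9.6. I'll release and rise, backing off along x to look.

```bash
python3 -m creep '[{"hand":1,"dp":[0,0,0],"rotation":[0,0,0]},{"hand":1,"dp":[0,0,0],"rotation":[0,0,0]},{"hand":1,"dp":[0,0,0],"rotation":[0,0,0]},{"hand":1,"dp":[0,0,0],"rotation":[0,0,0]},{"hand":1,"dp":[0,0,0],"rotation":[0,0,0]},{"hand":1,"dp":[0,0,0],"rotation":[0,0,0]},{"hand":1,"dp":[0,0,-0.1],"rotation":[0,0,0]},{"hand":1,"dp":[0,0,-0.3],"rotation":[0,0,0]},{"hand":1,"dp":[-0.2,0,-0.5],"rotation":[0,0,0]},{"hand":1,"dp":[-0.2,0,-0.75],"rotation":[0,0,0]},{"hand":1,"dp":[-0.2,0,-0.75],"rotation":[0,0,0]},{"hand":1,"dp":[-0.2,0,-0.75],"rotation":[0,0,0]},{"hand":1,"dp":[-0.2,0,-0.75],"rotation":[0,0,0]},{"hand":1,"dp":[-0.2,0,-0.75],"rotation":[0,0,0]}]'
python3 - <<'E'
from h import *
im,cal=wcap("w4"); print(status.read_state()["tcp_pos"])
c=blob(im,*BL,(322,155),95); print(cv2.boundingRect(c),*cen(c,"wrist",5,cal))
m=cv2.inRange(im,(0,0,0),(95,90,90))
w=np.zeros_like(m); cv2.circle(w,(322,155),60,255,-1); c=max(cv2.findContours(m&w,0,1)[0],key=cv2.contourArea); print(cv2.boundingRect(c),*cen(c,"wrist",29,cal))
E
```

```text
time: 8.58
tcp_pos: [727.2, 1.7, 196.9]
orientation: [[-1.0, -0.0, 0.002], [-0.0, 1.0, -0.0], [-0.002, -0.0, -1.0]]
wrist_force: [0.4, -0.2, 0.0]
grip_width: 85.0
grip_force: 0.0
[726.41771877   1.68241068 194.88079314]
(274, 101, 100, 98) [676.1   2.9] [87.5 87.7]
(282, 117, 77, 71) [6.771e+02 2.000e-01] [57.8 62.4]
```

View pics/w4.png

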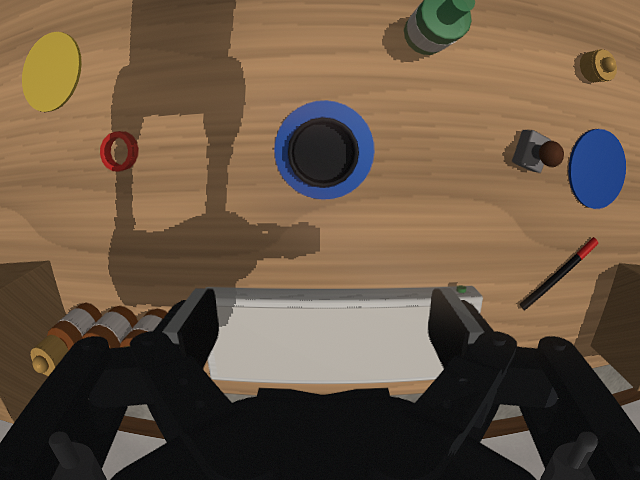

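The foot sits on the disc (foot centre about (322,152), disc (324,150)). Next is the amber bottle.

```bash
python3 -m creep '[{"hand":1,"dp":[0.84,0.79,-0.1],"rotation":[0,0,0]},{"hand":1,"dp":[0.84,0.79,-0.1],"rotation":[0,0,0]},{"hand":1,"dp":[0.84,0.79,-0.1],"rotation":[0,0,0]},{"hand":1,"dp":[0.84,0.79,-0.1],"rotation":[0,0,0]},{"hand":1,"dp":[0.84,0.79,-0.1],"rotation":[0,0,0]},{"hand":1,"dp":[0.84,0.79,-0.1],"rotation":[0,0,0]},{"hand":1,"dp":[0.84,0.79,-0.1],"rotation":[0,0,0]},{"hand":1,"dp":[0.84,0.79,-0.1],"rotation":[0,0,0]},{"hand":1,"dp":[0.84,0.79,-0.1],"rotation":[0,0,0]},{"hand":1,"dp":[0.84,0.79,-0.1],"rotation":[0,0,0]}]'
python3 - <<'E'
from h import *
im,cal=wcap("w5"); print(status.read_state()["tcp_pos"])
E
```

```text
time: 9.47
tcp_pos: [516.1, 198.8, 219.5]
orientation: [[-1.0, -0.001, -0.002], [-0.001, 1.0, -0.001], [0.002, -0.001, -1.0]]
wrist_force: [-0.6, -0.4, -0.7]
grip_width: 85.3
grip_force: 0.0
[516.58254751 198.31511445 219.49989218]
```

View pics/w5.png

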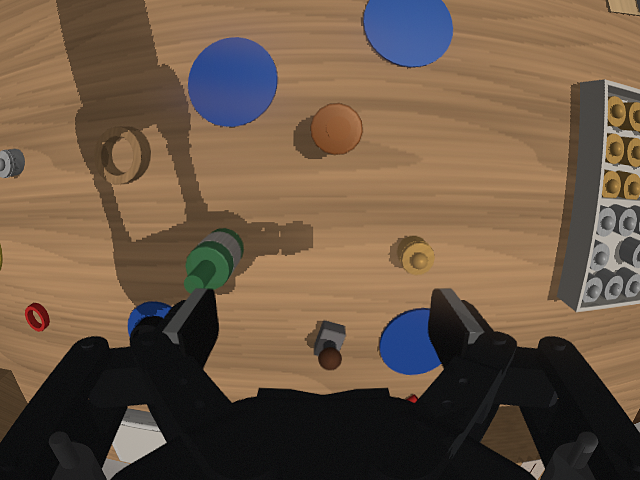

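Amber is seen from straight above at (336,129), gold cap at (415,255) with its ball at (419,261).

Run:
```python
from h import *
im=cv2.imread("pics/w5.png"); cal=optics.get_calibration("wrist"); cal["pose"]=np.load("pics/w5.npy")
hsv=cv2.cvtColor(im,cv2.COLOR_BGR2HSV); print(hsv[129,300:370:4].tolist())
c=blob(im,(0,135,100),(14,255,255),(336,129),35); print(cv2.boundingRect(c),*cen(c,"wrist",66,cal))
c=blob(im,(16,145,60),(32,255,255),(415,255),25); print(cv2.boundingRect(c),*cen(c,"wrist",28,cal)); print(onz("wrist",(419,261),36,cal))
```

```text
[[14, 110, 90], [14, 113, 90], [15, 116, 90], [12, 171, 124], [13, 164, 126], [12, 164, 131], [12, 161, 133], [12, 164, 137], [12, 159, 138], [12, 158, 142], [13, 158, 142], [13, 159, 146], [12, 154, 147], [13, 147, 153], [13, 142, 156], [13, 136, 171], [15, 111, 165], [15, 114, 164]]
(311, 103, 52, 52) [445.3 209.6] [39.4 40. ]
(413, 237, 21, 27) [558.5 296.4] [13.7 26.8]
[565.91046666 290.27656382]
```

```bash
python3 -m creep '[{"hand":1,"dp":[0.284,0.043,0],"rotation":[0,0,0]},{"hand":1,"dp":[0.284,0.043,0],"rotation":[0,0,0]},{"hand":1,"dp":[0.284,0.043,0.15],"rotation":[0,0,0]},{"hand":1,"dp":[0.284,0.043,0.3],"rotation":[0,0,0]},{"hand":1,"dp":[0.284,0.043,0.4],"rotation":[0,0,0]},{"hand":1,"dp":[0.284,0.043,0.5],"rotation":[0,0,0]},{"hand":1,"dp":[0.284,0.043,0.6],"rotation":[0,0,0]},{"hand":1,"dp":[0.284,0.043,0.68],"rotation":[0,0,0]},{"hand":1,"dp":[0.284,0.043,0.734],"rotation":[0,0,0]},{"hand":1,"dp":[0.284,0.043,0.734],"rotation":[0,0,0]},{"hand":1,"dp":[0.284,0.043,0.734],"rotation":[0,0,0]}]'
python3 - <<'E'
from h import *
im,cal=wcap("w6")
E
```

```text
time: 10.43
tcp_pos: [445.4, 208.6, 36.3]
orientation: [[-1.0, 0.002, -0.003], [0.002, 1.0, -0.001], [0.003, -0.001, -1.0]]
wrist_force: [0.8, -0.1, 0.1]
grip_width: 85.6
grip_force: 0.0
```

View pics/w6.png

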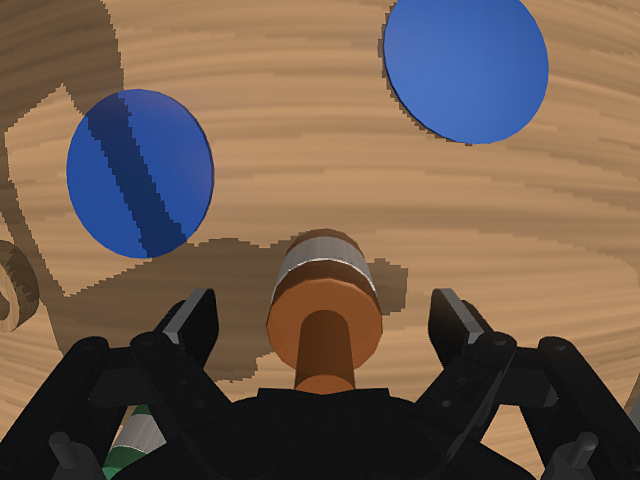

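The bottle stands upright and centred between the fingers (shoulder centre about (325,325)). Closing and lifting.

```bash
python3 -m creep '[{"hand":-1,"dp":[0,0,0],"rotation":[0,0,0]},{"hand":-1,"dp":[0,0,0],"rotation":[0,0,0]},{"hand":-1,"dp":[0,0,0],"rotation":[0,0,0]},{"hand":-1,"dp":[0,0,0],"rotation":[0,0,0]},{"hand":-1,"dp":[0,0,0],"rotation":[0,0,0]},{"hand":-1,"dp":[0,0,0],"rotation":[0,0,0]},{"hand":-1,"dp":[0,0,0],"rotation":[0,0,0]},{"hand":-1,"dp":[0,0,0],"rotation":[0,0,0]},{"hand":-1,"dp":[0,0,0],"rotation":[0,0,0]},{"hand":-1,"dp":[0,0,0],"rotation":[0,0,0]},{"hand":-1,"dp":[0,0,0],"rotation":[0,0,0]},{"hand":-1,"dp":[0,0,0],"rotation":[0,0,0]}]'
python3 - <<'E'
from h import *
im,cal=wcap("w7")
for i in(325,):
  print(onz("wrist",(i,230),0,cal)); v=cv2.imread("pics/w7.png").astype(int); print(v[222:240,i].tolist())
E
python3 -m creep '[{"hand":-1,"dp":[0,0,-0.1],"rotation":[0,0,0]},{"hand":-1,"dp":[0,0,-0.2],"rotation":[0,0,0]},{"hand":-1,"dp":[0,0,-0.35],"rotation":[0,0,0]},{"hand":-1,"dp":[0,0,-0.5],"rotation":[0,0,0]},{"hand":-1,"dp":[0,0,-0.6],"rotation":[0,0,0]},{"hand":-1,"dp":[0,0,-0.6],"rotation":[0,0,0]},{"hand":-1,"dp":[0,0,-0.6],"rotation":[0,0,0]},{"hand":-1,"dp":[0,0,-0.6],"rotation":[0,0,0]}]'
```

```text
time: 11.48
tcp_pos: [446.3, 209.9, 39.0]
orientation: [[-1.0, -0.0, 0.002], [-0.0, 1.0, 0.0], [-0.002, 0.0, -1.0]]
wrist_force: [0.1, -1.6, 6.4]
grip_width: 40.4
grip_force: 60.5
[427.59277611 211.36956552]
[[99, 134, 173], [101, 138, 176], [90, 126, 164], [67, 96, 128], [48, 72, 101], [53, 77, 107], [52, 77, 108], [54, 78, 107], [54, 78, 108], [49, 73, 103], [53, 77, 107], [95, 109, 127], [110, 121, 134], [107, 118, 132], [106, 117, 131], [106, 117, 131], [107, 116, 130], [105, 115, 130]]
time: 12.2
tcp_pos: [445.1, 209.7, 185.9]
orientation: [[-1.0, -0.0, -0.003], [-0.0, 1.0, -0.001], [0.003, -0.001, -1.0]]
wrist_force: [0.4, 0.6, -2.7]
grip_width: 40.1
grip_force: 61.3
```

Run:
```python
from h import *
im,cal=wcap("w8"); t=status.read_state()["tcp_pos"]; print(t)
cv2.imwrite("pics/c2.png",cv2.resize(im[190:420,210:440],None,fx=2.4,fy=2.4))
```

```text
[444.7759897  209.59269737 185.2045034 ]
```

View pics/c2.png

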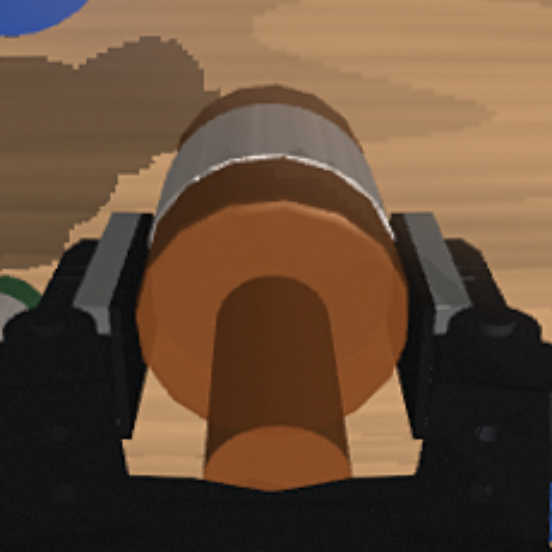

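Run:
```python
from h import *
cal=optics.get_calibration("wrist"); cal["pose"]=np.load("pics/w8.npy"); t=np.array([444.78,209.59,185.2])
for p,dz in[((323.7,273.3),27),((323.7,225.4),-39)]: print(onz("wrist",p,t[2]+dz,cal)+[21,0]-t[:2])
a=onz("wrist",(267.5,315),t[2]+27,cal);b=onz("wrist",(380,315),t[2]+27,cal);print(a-t[:2],b-t[:2])
```

```text
[-0.10474815  0.77109555]
[0.24088849 0.88203137]
[ -5.1715095  -18.84645799] [-5.23201249 20.51492614]
```

Bottle is upright and centred in the grip. Carrying it above the foot.

```bash
python3 -m creep '[{"hand":-1,"dp":[0,0,-0.1],"rotation":[0,0,0]},{"hand":-1,"dp":[-0.1,-0.09,-0.1],"rotation":[0,0,0]},{"hand":-1,"dp":[-0.2,-0.18,-0.1],"rotation":[0,0,0]},{"hand":-1,"dp":[-0.3,-0.27,-0.1],"rotation":[0,0,0]},{"hand":-1,"dp":[-0.4,-0.36,-0.1],"rotation":[0,0,0]},{"hand":-1,"dp":[-0.5,-0.45,-0.1],"rotation":[0,0,0]},{"hand":-1,"dp":[-0.6,-0.54,-0.1],"rotation":[0,0,0]},{"hand":-1,"dp":[-0.7,-0.63,-0.1],"rotation":[0,0,0]},{"hand":-1,"dp":[-0.8,-0.72,-0.1],"rotation":[0,0,0]},{"hand":-1,"dp":[-0.88,-0.79,-0.1],"rotation":[0,0,0]},{"hand":-1,"dp":[-0.926,-0.832,-0.1],"rotation":[0,0,0]},{"hand":-1,"dp":[-0.926,-0.832,-0.1],"rotation":[0,0,0]},{"hand":-1,"dp":[-0.926,-0.832,-0.1],"rotation":[0,0,0]},{"hand":-1,"dp":[-0.926,-0.832,-0.1],"rotation":[0,0,0]}]'
```

```text
time: 13.42
tcp_pos: [676.4, 2.4, 210.8]
orientation: [[-1.0, -0.001, -0.003], [-0.001, 1.0, 0.001], [0.003, 0.001, -1.0]]
wrist_force: [0.1, -0.5, -2.3]
grip_width: 40.2
grip_force: 61.5
```

```bash
python3 -m creep '[{"hand":-1,"dp":[0,-0.003,0.15],"rotation":[0,0,0]},{"hand":-1,"dp":[0,-0.003,0.3],"rotation":[0,0,0]},{"hand":-1,"dp":[0,-0.003,0.42],"rotation":[0,0,0]},{"hand":-1,"dp":[0,-0.003,0.5],"rotation":[0,0,0]},{"hand":-1,"dp":[0,-0.003,0.52],"rotation":[0,0,0]},{"hand":-1,"dp":[0,-0.003,0.54],"rotation":[0,0,0]},{"hand":-1,"dp":[0,-0.003,0.56],"rotation":[0,0,0]},{"hand":-1,"dp":[0,-0.003,0.58],"rotation":[0,0,0]},{"hand":-1,"dp":[0,-0.003,0.6],"rotation":[0,0,0]},{"hand":-1,"dp":[0,-0.003,0.6],"rotation":[0,0,0]}]'
```

```text
time: 14.25
tcp_pos: [677.3, 1.2, 62.8]
orientation: [[-1.0, -0.0, 0.0], [-0.0, 1.0, 0.0], [-0.0, 0.0, -1.0]]
wrist_force: [-0.3, -0.4, -2.7]
grip_width: 40.1
grip_force: 61.4
```

```bash
python3 -m creep '[{"hand":-1,"dp":[0,0,0.01],"rotation":[0,0,0]},{"hand":-1,"dp":[0,0,0.02],"rotation":[0,0,0]},{"hand":-1,"dp":[0,0,0.03],"rotation":[0,0,0]},{"hand":-1,"dp":[0,0,0.036],"rotation":[0,0,0]},{"hand":-1,"dp":[0,0,0.038],"rotation":[0,0,0]},{"hand":-1,"dp":[0,0,0.04],"rotation":[0,0,0]},{"hand":-1,"dp":[0,0,0.04],"rotation":[0,0,0]}]'
python3 - <<'E'
from h import *
im,cal=wcap("w9")
cv2.imwrite("pics/c3.png",cv2.resize(im[170:420,190:460],None,fx=2.2,fy=2.2))
E
```

```text
time: 14.83
tcp_pos: [677.2, 1.1, 52.7]
orientation: [[-1.0, -0.0, -0.0], [-0.0, 1.0, 0.0], [0.0, 0.0, -1.0]]
wrist_force: [-0.5, -0.2, -2.6]
grip_width: 40.1
grip_force: 61.4
```

View pics/c3.png

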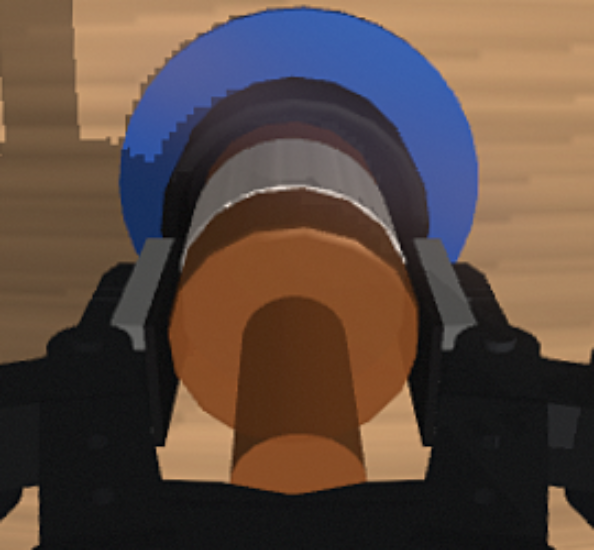

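The bottle is inside the foot with a gap all round. Lowering to the floor.

```bash
python3 -m creep '[{"hand":-1,"dp":[0,0.001,0.004],"rotation":[0,0,0]},{"hand":-1,"dp":[0,0.001,0.007],"rotation":[0,0,0]},{"hand":-1,"dp":[0,0.001,0.009],"rotation":[0,0,0]},{"hand":-1,"dp":[0,0.001,0.011],"rotation":[0,0,0]},{"hand":-1,"dp":[0,0.001,0.011],"rotation":[0,0,0]}]'
```

```text
time: 15.3
tcp_pos: [677.3, 1.4, 50.2]
orientation: [[-1.0, -0.0, 0.0], [-0.0, 1.0, 0.0], [-0.0, 0.0, -1.0]]
wrist_force: [-0.6, 0.3, -1.7]
grip_width: 40.3
grip_force: 61.4
```

```bash
python3 -m creep '[{"hand":-1,"dp":[0,0,0.003],"rotation":[0,0,0]},{"hand":-1,"dp":[0,0,0.005],"rotation":[0,0,0]},{"hand":-1,"dp":[0,0,0.005],"rotation":[0,0,0]}]'
```

```text
time: 15.55
tcp_pos: [677.5, 1.4, 50.1]
orientation: [[-1.0, -0.0, 0.001], [-0.0, 1.0, 0.0], [-0.001, 0.0, -1.0]]
wrist_force: [-2.6, 0.6, 5.4]
grip_width: 40.4
grip_force: 62.1
```

```bash
python3 -m creep '[{"hand":1,"dp":[0,0,0],"rotation":[0,0,0]},{"hand":1,"dp":[0,0,0],"rotation":[0,0,0]},{"hand":1,"dp":[0,0,0],"rotation":[0,0,0]},{"hand":1,"dp":[0,0,0],"rotation":[0,0,0]},{"hand":1,"dp":[0,0,0],"rotation":[0,0,0]},{"hand":1,"dp":[0,0,0],"rotation":[0,0,0]},{"hand":1,"dp":[0,0,-0.1],"rotation":[0,0,0]},{"hand":1,"dp":[0,0,-0.2],"rotation":[0,0,0]},{"hand":1,"dp":[0,0,-0.35],"rotation":[0,0,0]},{"hand":1,"dp":[0,0,-0.5],"rotation":[0,0,0]},{"hand":1,"dp":[0,0,-0.65],"rotation":[0,0,0]},{"hand":1,"dp":[-0.22,0,-0.8],"rotation":[0,0,0]},{"hand":1,"dp":[-0.22,0,-0.8],"rotation":[0,0,0]},{"hand":1,"dp":[-0.22,0,-0.8],"rotation":[0,0,0]},{"hand":1,"dp":[-0.22,0,-0.8],"rotation":[0,0,0]}]'
python3 - <<'E'
from h import *
im,cal=wcap("w10"); print(status.read_state()["tcp_pos"])
c=blob(im,(0,140,60),(14,255,255),(322,170),75); print(cv2.boundingRect(c),*cen(c,"wrist",77,cal))
c=blob(im,(0,190,50),(6,255,255),(150,170),95); print(cv2.boundingRect(c),*cen(c,"wrist",14,cal))
cv2.imwrite("pics/c4.png",cv2.resize(im[60:300,60:440],None,fx=2,fy=2))
E
```

```text
time: 16.8
tcp_pos: [733.1, 1.4, 248.0]
orientation: [[-1.0, -0.0, -0.0], [-0.0, 1.0, -0.0], [0.0, -0.0, -1.0]]
wrist_force: [0.3, 0.6, -0.2]
grip_width: 85.8
grip_force: 0.0
[732.20064755   1.37503157 247.45493114]
(298, 122, 49, 48) [676.7   1.1] [39.7 40.1]
(125, 126, 34, 35) [ 668.7 -196.3] [36.9 40.4]
```

View pics/c4.png

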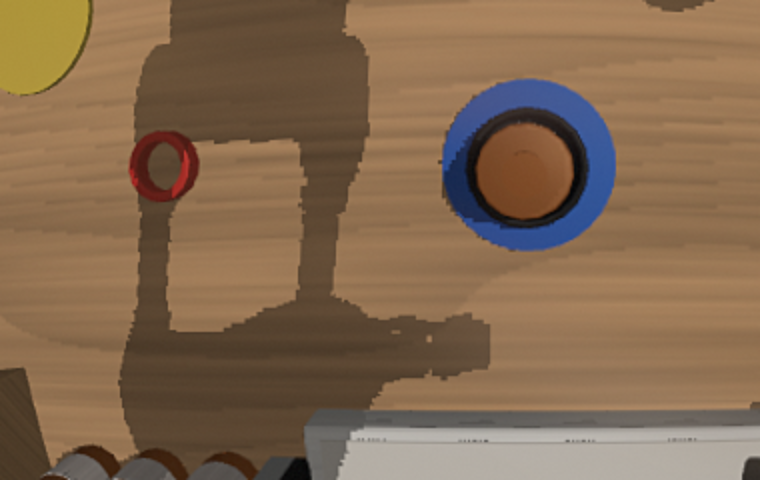

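Bottle stands upright, centred in the foot and disc. Collar next at crop (163,166).

```bash
python3 -m creep '[{"hand":1,"dp":[0,-0.8,0.17],"rotation":[0,0,0]},{"hand":1,"dp":[0,-0.8,0.17],"rotation":[0,0,0]},{"hand":1,"dp":[0,-0.8,0.17],"rotation":[0,0,0]},{"hand":1,"dp":[0,-0.8,0.17],"rotation":[0,0,0]},{"hand":1,"dp":[0,-0.8,0.17],"rotation":[0,0,0]},{"hand":1,"dp":[0,-0.8,0.17],"rotation":[0,0,0]},{"hand":1,"dp":[0,-0.8,0.17],"rotation":[0,0,0]},{"hand":1,"dp":[0,-0.8,0.17],"rotation":[0,0,0]},{"hand":1,"dp":[0,-0.8,0.17],"rotation":[0,0,0]}]'
python3 - <<'E'
from h import *
im,cal=wcap("w11"); print(status.read_state()["tcp_pos"])
c=blob(im,(0,170,50),(7,255,255),(322,160),60); print(cv2.boundingRect(c),*cen(c,"wrist",14,cal))
E
```

```text
time: 17.6
tcp_pos: [732.1, -197.0, 206.9]
orientation: [[-1.0, -0.002, 0.0], [-0.002, 1.0, 0.0], [-0.0, 0.0, -1.0]]
wrist_force: [-0.3, 0.1, 0.5]
grip_width: 85.5
grip_force: 0.0
[ 732.32652061 -196.7227369   207.16877331]
(298, 115, 44, 43) [ 668.6 -199.7] [37.8 37.9]
```

```bash
python3 -m creep '[{"hand":1,"dp":[0.253,-0.01,0],"rotation":[0,0,0]},{"hand":1,"dp":[0.253,-0.01,0.1],"rotation":[0,0,0]},{"hand":1,"dp":[0.253,-0.01,0.25],"rotation":[0,0,0]},{"hand":1,"dp":[0.253,-0.01,0.4],"rotation":[0,0,0]},{"hand":1,"dp":[0.253,-0.01,0.55],"rotation":[0,0,0]},{"hand":1,"dp":[0.253,-0.01,0.65],"rotation":[0,0,0]},{"hand":1,"dp":[0.253,-0.01,0.73],"rotation":[0,0,0]},{"hand":1,"dp":[0.253,-0.01,0.78],"rotation":[0,0,0]},{"hand":1,"dp":[0.253,-0.01,0.8],"rotation":[0,0,0]},{"hand":1,"dp":[0.253,-0.01,0.815],"rotation":[0,0,0]},{"hand":1,"dp":[0.253,-0.01,0.815],"rotation":[0,0,0]},{"hand":1,"dp":[0.253,-0.01,0.815],"rotation":[0,0,0]}]'
```

```text
time: 18.65
tcp_pos: [670.1, -201.2, 4.6]
orientation: [[-1.0, -0.001, 0.003], [-0.001, 1.0, -0.001], [-0.003, -0.001, -1.0]]
wrist_force: [-0.0, 0.0, 0.7]
grip_width: 85.6
grip_force: 0.0
```

```bash
python3 -m creep '[{"hand":1,"dp":[0.004,0,0.01],"rotation":[0,0,0]},{"hand":0.3,"dp":[0.004,0,0.01],"rotation":[0,0,0]},{"hand":0.3,"dp":[0.004,0,0.01],"rotation":[0,0,0]},{"hand":-1,"dp":[0.004,0,0.01],"rotation":[0,0,0]},{"hand":-1,"dp":[0.004,0,0.01],"rotation":[0,0,0]},{"hand":-1,"dp":[0.004,0,0.01],"rotation":[0,0,0]},{"hand":-1,"dp":[0.004,0,0.01],"rotation":[0,0,0]},{"hand":-1,"dp":[0.004,0,0.01],"rotation":[0,0,0]},{"hand":-1,"dp":[0.004,0,0.01],"rotation":[0,0,0]},{"hand":-1,"dp":[0.004,0,0.01],"rotation":[0,0,0]},{"hand":-1,"dp":[0.004,0,0.01],"rotation":[0,0,0]},{"hand":-1,"dp":[0.004,0,0.01],"rotation":[0,0,0]},{"hand":-1,"dp":[0.004,0,0.01],"rotation":[0,0,0]}]'; python3 -m creep '[{"hand":-1,"dp":[0,0,-0.1],"rotation":[0,0,0]},{"hand":-1,"dp":[0,0,-0.2],"rotation":[0,0,0]},{"hand":-1,"dp":[0,0,-0.35],"rotation":[0,0,0]},{"hand":-1,"dp":[0,0,-0.5],"rotation":[0,0,0]},{"hand":-1,"dp":[0,0,-0.65],"rotation":[0,0,0]},{"hand":-1,"dp":[0,0,-0.75],"rotation":[0,0,0]},{"hand":-1,"dp":[0,0,-0.75],"rotation":[0,0,0]},{"hand":-1,"dp":[0,0,-0.75],"rotation":[0,0,0]}]';  python3 - <<'E'
from h import *
im,cal=wcap("w12"); t=status.read_state()["tcp_pos"]; print(t)
c=blob(im,(0,170,30),(8,255,255),(322,320),80); print(cv2.boundingRect(c),*cen(c,"wrist",t[2]+10,cal))
cv2.imwrite("pics/c5.png",cv2.resize(im[190:420,190:460],None,fx=2.4,fy=2.4))
E
```

```text
time: 19.73
tcp_pos: [668.5, -201.3, 0.9]
orientation: [[-1.0, -0.0, 0.001], [-0.0, 1.0, -0.001], [-0.001, -0.001, -1.0]]
wrist_force: [-0.4, -1.1, 5.5]
grip_width: 37.4
grip_force: 60.5
time: 20.4
tcp_pos: [668.7, -201.3, 189.5]
orientation: [[-1.0, -0.0, 0.003], [-0.0, 1.0, -0.001], [-0.003, -0.001, -1.0]]
wrist_force: [0.1, 0.3, -1.1]
grip_width: 37.5
grip_force: 60.3
[ 667.92545538 -201.05814314  186.74157487]
(275, 254, 97, 98) [ 668.9 -200.9] [39.2 43.5]
```

View pics/c5.png

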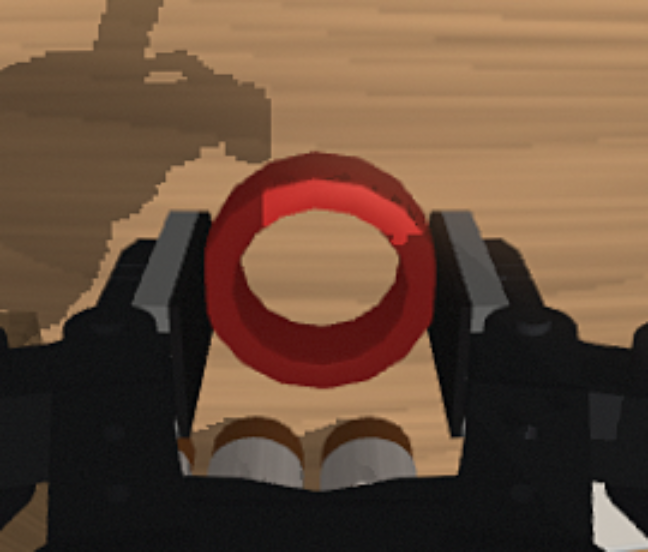

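Run:
```python
from h import *
cal=optics.get_calibration("wrist"); P=cal["pose"]; P=np.load("pics/w12.npy"); cal["pose"]=P
t=P[:3,3]+[67.3,0,-140.9]; print(t)
print(onz("wrist",(323.5,254),t[2]-.9,cal)+[20,0]-t[:2],onz("wrist",(323.5,352),t[2]+13.1,cal)-[20,0]-t[:2])
```

```text
[ 668.34626733 -200.89645492  189.32082024]
[1.39207854 0.22492655] [-0.90274664  0.2975646 ]
```

The collar is held level and centred (crop centre about (320,265)). Moving over the neck.

```bash
python3 -m creep '[{"hand":-1,"dp":[-0.033,0.1,0],"rotation":[0,0,0]},{"hand":-1,"dp":[-0.033,0.25,0],"rotation":[0,0,0]},{"hand":-1,"dp":[-0.033,0.4,0],"rotation":[0,0,0]},{"hand":-1,"dp":[-0.033,0.55,0],"rotation":[0,0,0]},{"hand":-1,"dp":[-0.033,0.68,0],"rotation":[0,0,0]},{"hand":-1,"dp":[-0.033,0.77,0],"rotation":[0,0,0]},{"hand":-1,"dp":[-0.033,0.81,0],"rotation":[0,0,0]},{"hand":-1,"dp":[-0.033,0.81,0],"rotation":[0,0,0]},{"hand":-1,"dp":[-0.033,0.81,0],"rotation":[0,0,0]},{"hand":-1,"dp":[-0.033,0.81,0],"rotation":[0,0,0]}]'
```

```text
time: 21.28
tcp_pos: [676.0, -0.3, 186.4]
orientation: [[-1.0, 0.001, -0.002], [0.001, 1.0, -0.001], [0.002, -0.001, -1.0]]
wrist_force: [0.3, 0.4, 0.7]
grip_width: 37.5
grip_force: 60.3
```

```bash
python3 -m creep '[{"hand":-1,"dp":[-0.003,0.005,0.1],"rotation":[0,0,0]},{"hand":-1,"dp":[-0.003,0.005,0.2],"rotation":[0,0,0]},{"hand":-1,"dp":[-0.003,0.005,0.25],"rotation":[0,0,0]},{"hand":-1,"dp":[-0.003,0.005,0.28],"rotation":[0,0,0]},{"hand":-1,"dp":[-0.003,0.005,0.3],"rotation":[0,0,0]},{"hand":-1,"dp":[-0.003,0.005,0.31],"rotation":[0,0,0]},{"hand":-1,"dp":[-0.003,0.005,0.32],"rotation":[0,0,0]},{"hand":-1,"dp":[-0.003,0.005,0.32],"rotation":[0,0,0]}]'
python3 - <<'E'
from h import *
im,cal=wcap("w13")
cv2.imwrite("pics/c6.png",cv2.resize(im[190:420,190:460],None,fx=2.4,fy=2.4))
E
```

```text
time: 21.95
tcp_pos: [677.4, 2.5, 108.4]
orientation: [[-1.0, -0.0, 0.001], [-0.0, 1.0, -0.0], [-0.001, -0.0, -1.0]]
wrist_force: [-0.1, 0.5, 0.6]
grip_width: 37.4
grip_force: 60.3
```

View pics/c6.png

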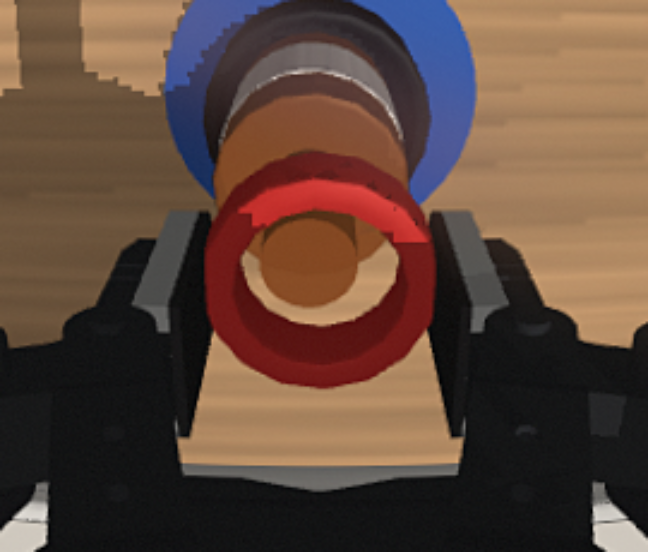

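Neck is inside the collar's hole, about 2 mm left of centre (crop (309,270) versus (320,265)). I'll shift a little and lower.

```bash
python3 -m creep '[{"hand":-1,"dp":[0,-0.006,0],"rotation":[0,0,0]},{"hand":-1,"dp":[0,-0.006,0.03],"rotation":[0,0,0]},{"hand":-1,"dp":[0,-0.006,0.06],"rotation":[0,0,0]},{"hand":-1,"dp":[0,-0.006,0.085],"rotation":[0,0,0]},{"hand":-1,"dp":[0,-0.006,0.1],"rotation":[0,0,0]},{"hand":-1,"dp":[0,-0.006,0.11],"rotation":[0,0,0]},{"hand":-1,"dp":[0,-0.006,0.112],"rotation":[0,0,0]},{"hand":-1,"dp":[0,-0.006,0.112],"rotation":[0,0,0]},{"hand":-1,"dp":[0,-0.006,0.112],"rotation":[0,0,0]}]'
```

```text
time: 22.75
tcp_pos: [677.1, 1.1, 79.8]
orientation: [[-1.0, -0.0, 0.0], [-0.0, 1.0, -0.0], [-0.0, -0.0, -1.0]]
wrist_force: [0.2, -0.3, -1.4]
grip_width: 37.5
grip_force: 60.3
```

```bash
python3 -m creep '[{"hand":-1,"dp":[0,0,0.003],"rotation":[0,0,0]},{"hand":-1,"dp":[0,0,0.006],"rotation":[0,0,0]},{"hand":-1,"dp":[0,0,0.006],"rotation":[0,0,0]}]'
```

```text
time: 23.0
tcp_pos: [677.0, 1.2, 78.1]
orientation: [[-1.0, -0.0, 0.0], [-0.0, 1.0, 0.0], [-0.0, 0.0, -1.0]]
wrist_force: [0.1, 0.2, 0.2]
grip_width: 37.0
grip_force: 60.3
```

```bash
python3 -m creep '[{"hand":-1,"dp":[0,0,0.003],"rotation":[0,0,0]},{"hand":-1,"dp":[0,0,0.004],"rotation":[0,0,0]},{"hand":-1,"dp":[0,0,0.004],"rotation":[0,0,0]}]'; python3 -m creep '[{"hand":1,"dp":[0,0,0],"rotation":[0,0,0]},{"hand":1,"dp":[0,0,0],"rotation":[0,0,0]},{"hand":1,"dp":[0,0,0],"rotation":[0,0,0]},{"hand":1,"dp":[0,0,0],"rotation":[0,0,0]},{"hand":1,"dp":[0,0,0],"rotation":[0,0,0]},{"hand":1,"dp":[0,0,0],"rotation":[0,0,0]},{"hand":1,"dp":[0,0,-0.1],"rotation":[0,0,0]},{"hand":1,"dp":[0,0,-0.2],"rotation":[0,0,0]},{"hand":1,"dp":[0,0,-0.35],"rotation":[0,0,0]},{"hand":1,"dp":[-0.22,0,-0.5],"rotation":[0,0,0]},{"hand":1,"dp":[-0.22,0,-0.6],"rotation":[0,0,0]},{"hand":1,"dp":[-0.22,0,-0.6],"rotation":[0,0,0]},{"hand":1,"dp":[-0.22,0,-0.6],"rotation":[0,0,0]},{"hand":1,"dp":[-0.22,0,-0.6],"rotation":[0,0,0]}]'
python3 - <<'E'
from h import *
im,cal=wcap("w14"); print(status.read_state()["tcp_pos"])
c=blob(im,(0,185,50),(7,255,255),(322,160),75); print(cv2.boundingRect(c),*cen(c,"wrist",91,cal))
cv2.imwrite("pics/c7.png",cv2.resize(im[80:260,200:440],None,fx=3,fy=3))
E
```

```text
time: 23.25
tcp_pos: [677.2, 1.1, 77.9]
orientation: [[-1.0, -0.0, 0.001], [-0.0, 1.0, -0.0], [-0.001, -0.0, -1.0]]
wrist_force: [-0.5, -0.4, 3.9]
grip_width: 37.5
grip_force: 60.7
time: 24.42
tcp_pos: [732.0, 1.1, 226.3]
orientation: [[-1.0, -0.0, -0.001], [-0.0, 1.0, -0.0], [0.001, -0.0, -1.0]]
wrist_force: [-0.6, -0.4, -0.8]
grip_width: 85.2
grip_force: 0.0
[731.33300116   1.17388837 225.1474485 ]
(296, 124, 54, 52) [677.6   1.5] [37.8 38.8]
```

View pics/c7.png

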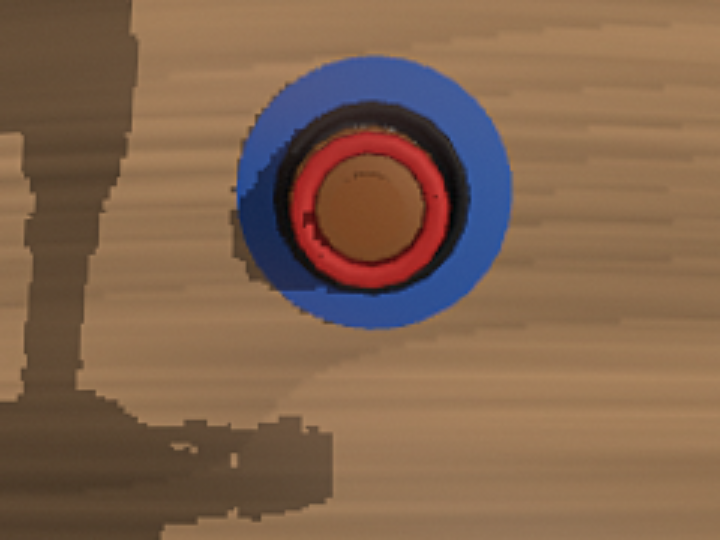

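The collar lies flat on the shoulder, round the neck (crop (370,210)). I've miscounted: that was my 15th picture, one over the limit of 14. From here I'll work on numbers only. Gold cap next.

```bash
python3 -m creep '[{"hand":1,"dp":[0.39,0.95,0],"rotation":[0,0,0]},{"hand":1,"dp":[0.39,0.95,0],"rotation":[0,0,0]},{"hand":1,"dp":[0.39,0.95,0],"rotation":[0,0,0]},{"hand":1,"dp":[0.39,0.95,0],"rotation":[0,0,0]},{"hand":1,"dp":[0.39,0.95,0],"rotation":[0,0,0]},{"hand":1,"dp":[0.39,0.95,0],"rotation":[0,0,0]},{"hand":1,"dp":[0.39,0.95,0],"rotation":[0,0,0]},{"hand":1,"dp":[0.39,0.95,0],"rotation":[0,0,0]}]'; python3 -m creep '[{"hand":1,"dp":[0,0.2,0.1],"rotation":[0,0,0]},{"hand":1,"dp":[0,0.2,0.1],"rotation":[0,0,0]},{"hand":1,"dp":[0,0.2,0.1],"rotation":[0,0,0]},{"hand":1,"dp":[0,0.2,0.1],"rotation":[0,0,0]},{"hand":1,"dp":[0,0.2,0.1],"rotation":[0,0,0]}]'
python3 - <<'E'
from h import *
im,cal=wcap("w15"); print(status.read_state()["tcp_pos"])
hsv=cv2.cvtColor(im,cv2.COLOR_BGR2HSV); print(hsv[155,295:350:4].tolist()); print(hsv[130:185:4,322].tolist())
for s in(125,140,155):
  c=blob(im,(14,s,40),(34,255,255),(322,155),50); print(s,cv2.boundingRect(c),cv2.contourArea(c),*cen(c,"wrist",28,cal))
E
```

```text
time: 25.13
tcp_pos: [631.9, 241.4, 225.3]
orientation: [[-1.0, -0.005, -0.003], [-0.005, 1.0, -0.0], [0.003, -0.0, -1.0]]
wrist_force: [-0.1, 0.4, -0.0]
grip_width: 85.1
grip_force: 0.0
time: 25.55
tcp_pos: [634.8, 286.8, 201.7]
orientation: [[-1.0, 0.001, -0.001], [0.001, 1.0, -0.001], [0.001, -0.001, -1.0]]
wrist_force: [1.0, 0.9, -0.0]
grip_width: 85.6
grip_force: 0.0
[634.97216423 286.86163489 202.39859648]
[[15, 115, 178], [15, 113, 178], [14, 114, 177], [15, 115, 177], [15, 114, 177], [15, 114, 179], [15, 114, 179], [15, 114, 179], [15, 115, 178], [15, 113, 176], [15, 112, 175], [15, 114, 174], [15, 114, 175], [15, 112, 175]]
[[18, 142, 129], [18, 148, 124], [19, 148, 86], [18, 151, 144], [18, 148, 186], [18, 151, 145], [15, 114, 179], [15, 116, 172], [15, 111, 173], [15, 113, 178], [15, 114, 175], [15, 113, 180], [15, 113, 178], [14, 112, 166]]
125 (308, 112, 41, 41) 1242.0 [567.5 291.6] [33.5 33.6]
140 (309, 113, 40, 40) 1179.5 [567.6 291.7] [32.5 32.8]Traceback (most recent call last):
  File "<stdin>", line 5, in <module>
  File "h.py", line 20, in cen
    p=np.array([onz(n,q[0],z,cal) for q in c],np.float32); e=cv2.fitEllipse(p); return np.round(e[0],1),np.round(e[1],1)
                                                             ~~~~~~~~~~~~~~^^^
cv2.error: OpenCV(4.12.0) /io/opencv/modules/imgproc/src/shapedescr.cpp:361: error: (-201:Incorrect size of input array) There should be at least 5 points to fit the ellipse in function 'fitEllipseNoDirect'
```

```bash
python3 -m creep '[{"hand":1,"dp":[0.269,0.012,0],"rotation":[0,0,0]},{"hand":1,"dp":[0.269,0.012,0.1],"rotation":[0,0,0]},{"hand":1,"dp":[0.269,0.012,0.25],"rotation":[0,0,0]},{"hand":1,"dp":[0.269,0.012,0.4],"rotation":[0,0,0]},{"hand":1,"dp":[0.269,0.012,0.5],"rotation":[0,0,0]},{"hand":1,"dp":[0.269,0.012,0.6],"rotation":[0,0,0]},{"hand":1,"dp":[0.269,0.012,0.68],"rotation":[0,0,0]},{"hand":1,"dp":[0.269,0.012,0.74],"rotation":[0,0,0]},{"hand":1,"dp":[0.269,0.012,0.77],"rotation":[0,0,0]},{"hand":1,"dp":[0.269,0.012,0.78],"rotation":[0,0,0]},{"hand":1,"dp":[0.269,0.012,0.78],"rotation":[0,0,0]}]'
```

```text
time: 26.52
tcp_pos: [567.6, 290.9, 7.4]
orientation: [[-1.0, 0.001, 0.0], [0.001, 1.0, -0.0], [-0.0, -0.0, -1.0]]
wrist_force: [-0.0, 1.0, 0.4]
grip_width: 85.3
grip_force: 0.0
```

```bash
python3 -m creep '[{"hand":1,"dp":[0,0,0.012],"rotation":[0,0,0]},{"hand":0,"dp":[0,0,0.012],"rotation":[0,0,0]},{"hand":0,"dp":[0,0,0.012],"rotation":[0,0,0]},{"hand":-1,"dp":[0,0,0.012],"rotation":[0,0,0]},{"hand":-1,"dp":[0,0,0.012],"rotation":[0,0,0]},{"hand":-1,"dp":[0,0,0.012],"rotation":[0,0,0]},{"hand":-1,"dp":[0,0,0.012],"rotation":[0,0,0]},{"hand":-1,"dp":[0,0,0.012],"rotation":[0,0,0]},{"hand":-1,"dp":[0,0,0.012],"rotation":[0,0,0]},{"hand":-1,"dp":[0,0,0.012],"rotation":[0,0,0]},{"hand":-1,"dp":[0,0,0.012],"rotation":[0,0,0]},{"hand":-1,"dp":[0,0,0.012],"rotation":[0,0,0]},{"hand":-1,"dp":[0,0,0.012],"rotation":[0,0,0]},{"hand":-1,"dp":[0,0,0.012],"rotation":[0,0,0]}]'; python3 -m creep '[{"hand":-1,"dp":[0,0,-0.1],"rotation":[0,0,0]},{"hand":-1,"dp":[0,0,-0.2],"rotation":[0,0,0]},{"hand":-1,"dp":[0,0,-0.35],"rotation":[0,0,0]},{"hand":-1,"dp":[0,0,-0.5],"rotation":[0,0,0]},{"hand":-1,"dp":[0,0,-0.65],"rotation":[0,0,0]},{"hand":-1,"dp":[0,0,-0.75],"rotation":[0,0,0]},{"hand":-1,"dp":[0,0,-0.75],"rotation":[0,0,0]},{"hand":-1,"dp":[0,0,-0.75],"rotation":[0,0,0]},{"hand":-1,"dp":[0,0,-0.75],"rotation":[0,0,0]}]';  python3 - <<'E'
from h import *
im,cal=wcap("w16"); P=cal["pose"]; t=P[:3,3]+[67.3,0,-140.9]; print(t,status.read_state()["tcp_pos"])
c=blob(im,(14,130,30),(34,255,255),(323,320),70); x,y,w,h=cv2.boundingRect(c); print(x,y,w,h,cv2.contourArea(c))
print(onz("wrist",(323.5,y),t[2]-4.5,cal)+[17,0]-t[:2], onz("wrist",(x,y+h/2),t[2]+20,cal)-t[:2], onz("wrist",(x+w,y+h/2),t[2]+20,cal)-t[:2])
E
```

```text
time: 27.68
tcp_pos: [567.6, 291.9, 4.9]
orientation: [[-1.0, -0.0, 0.001], [-0.0, 1.0, 0.001], [-0.001, 0.001, -1.0]]
wrist_force: [-1.1, 1.0, 4.3]
grip_width: 31.9
grip_force: 60.0
time: 28.43
tcp_pos: [566.7, 291.4, 189.5]
orientation: [[-1.0, -0.0, -0.002], [-0.0, 1.0, -0.001], [0.002, -0.001, -1.0]]
wrist_force: [0.4, 0.4, -1.3]
grip_width: 33.1
grip_force: 59.6
[567.14300327 291.79591839 189.67629769] [566.34754376 291.25865201 188.59658573]
279 257 89 102 7136.5
[-0.01666046  0.22871765] [ -5.68608085 -15.97765465] [-5.73991681 16.44574549]
```

```bash
python3 -m creep '[{"hand":-1,"dp":[-0.04,-0.1,0],"rotation":[0,0,0]},{"hand":-1,"dp":[-0.1,-0.25,0],"rotation":[0,0,0]},{"hand":-1,"dp":[-0.15,-0.4,0],"rotation":[0,0,0]},{"hand":-1,"dp":[-0.21,-0.55,0],"rotation":[0,0,0]},{"hand":-1,"dp":[-0.27,-0.7,0],"rotation":[0,0,0]},{"hand":-1,"dp":[-0.33,-0.85,0],"rotation":[0,0,0]},{"hand":-1,"dp":[-0.38,-0.99,0],"rotation":[0,0,0]},{"hand":-1,"dp":[-0.38,-0.99,0],"rotation":[0,0,0]}]'; python3 -m creep '[{"hand":-1,"dp":[-0.05,-0.1,0],"rotation":[0,0,0]},{"hand":-1,"dp":[-0.062,-0.15,0],"rotation":[0,0,0]},{"hand":-1,"dp":[-0.062,-0.171,0],"rotation":[0,0,0]},{"hand":-1,"dp":[-0.062,-0.171,0],"rotation":[0,0,0]},{"hand":-1,"dp":[-0.062,-0.171,0],"rotation":[0,0,0]},{"hand":-1,"dp":[-0.062,-0.171,0],"rotation":[0,0,0]}]'
python3 - <<'E'
from h import *
print(status.read_state()["tcp_pos"])
E
```

```text
time: 29.15
tcp_pos: [662.8, 36.8, 187.6]
orientation: [[-1.0, 0.007, -0.005], [0.007, 1.0, -0.003], [0.005, -0.003, -1.0]]
wrist_force: [1.2, 0.8, -0.7]
grip_width: 32.5
grip_force: 59.7
time: 29.65
tcp_pos: [677.3, 2.7, 191.4]
orientation: [[-1.0, -0.002, -0.0], [-0.002, 1.0, 0.001], [0.0, 0.001, -1.0]]
wrist_force: [0.0, 0.2, -0.4]
grip_width: 32.4
grip_force: 59.7
[677.30604626   2.71073098 191.39599517]
```

```bash
python3 -m creep '[{"hand":-1,"dp":[0.001,-0.007,0],"rotation":[0,0,0]},{"hand":-1,"dp":[0.001,-0.007,0.1],"rotation":[0,0,0]},{"hand":-1,"dp":[0.001,-0.007,0.18],"rotation":[0,0,0]},{"hand":-1,"dp":[0.001,-0.007,0.24],"rotation":[0,0,0]},{"hand":-1,"dp":[0.001,-0.007,0.26],"rotation":[0,0,0]},{"hand":-1,"dp":[0.001,-0.007,0.27],"rotation":[0,0,0]},{"hand":-1,"dp":[0.001,-0.007,0.27],"rotation":[0,0,0]},{"hand":-1,"dp":[0.001,-0.007,0.27],"rotation":[0,0,0]}]'; python3 -m creep '[{"hand":-1,"dp":[0,0,0.01],"rotation":[0,0,0]},{"hand":-1,"dp":[0,0,0.018],"rotation":[0,0,0]},{"hand":-1,"dp":[0,0,0.026],"rotation":[0,0,0]},{"hand":-1,"dp":[0,0,0.034],"rotation":[0,0,0]},{"hand":-1,"dp":[0,0,0.034],"rotation":[0,0,0]}]'
```

```text
time: 30.32
tcp_pos: [678.0, -0.1, 125.6]
orientation: [[-1.0, -0.001, 0.002], [-0.001, 1.0, -0.0], [-0.002, -0.0, -1.0]]
wrist_force: [0.7, 0.6, -1.0]
grip_width: 32.6
grip_force: 59.7
time: 30.73
tcp_pos: [677.2, -0.4, 114.9]
orientation: [[-1.0, -0.0, -0.001], [-0.0, 1.0, 0.0], [0.001, 0.0, -1.0]]
wrist_force: [-0.3, 0.3, -1.1]
grip_width: 32.3
grip_force: 59.7
```

```bash
python3 -m creep '[{"hand":-1,"dp":[0,0.004,0.015],"rotation":[0,0,0]},{"hand":-1,"dp":[0,0.004,0.03],"rotation":[0,0,0]},{"hand":-1,"dp":[0,0.004,0.045],"rotation":[0,0,0]},{"hand":-1,"dp":[0,0.004,0.056],"rotation":[0,0,0]},{"hand":-1,"dp":[0,0.004,0.058],"rotation":[0,0,0]},{"hand":-1,"dp":[0,0.004,0.058],"rotation":[0,0,0]},{"hand":-1,"dp":[0,0.004,0.058],"rotation":[0,0,0]}]'; python3 -m creep '[{"hand":-1,"dp":[0,0,0.004],"rotation":[0,0,0]},{"hand":-1,"dp":[0,0,0.008],"rotation":[0,0,0]},{"hand":-1,"dp":[0,0,0.01],"rotation":[0,0,0]},{"hand":-1,"dp":[0,0,0.01],"rotation":[0,0,0]}]'
```

```text
time: 31.32
tcp_pos: [677.5, 0.6, 101.0]
orientation: [[-1.0, -0.0, 0.0], [-0.0, 1.0, -0.0], [-0.0, -0.0, -1.0]]
wrist_force: [-0.4, 0.1, 0.9]
grip_width: 32.1
grip_force: 59.7
time: 31.65
tcp_pos: [677.4, 0.7, 98.4]
orientation: [[-1.0, -0.0, -0.0], [-0.0, 1.0, 0.0], [0.0, 0.0, -1.0]]
wrist_force: [0.2, 0.5, 0.6]
grip_width: 32.4
grip_force: 59.7
```

```bash
python3 -m creep '[{"hand":-1,"dp":[0,0,0.002],"rotation":[0,0,0]},{"hand":-1,"dp":[0,0,0.004],"rotation":[0,0,0]},{"hand":-1,"dp":[0,0,0.005],"rotation":[0,0,0]},{"hand":-1,"dp":[0,0,0.005],"rotation":[0,0,0]}]'
```

```text
time: 31.98
tcp_pos: [677.6, 0.6, 97.9]
orientation: [[-1.0, -0.0, 0.001], [-0.0, 1.0, -0.0], [-0.001, -0.0, -1.0]]
wrist_force: [-0.5, -0.5, 2.1]
grip_width: 32.0
grip_force: 60.1
```

Contact at exactly the expected 97.9. Releasing, rising and checking by numbers.

```bash
python3 -m creep '[{"hand":1,"dp":[0,0,0],"rotation":[0,0,0]},{"hand":1,"dp":[0,0,0],"rotation":[0,0,0]},{"hand":1,"dp":[0,0,0],"rotation":[0,0,0]},{"hand":1,"dp":[0,0,0],"rotation":[0,0,0]},{"hand":1,"dp":[0,0,0],"rotation":[0,0,0]},{"hand":1,"dp":[0,0,0],"rotation":[0,0,0]},{"hand":1,"dp":[0,0,-0.1],"rotation":[0,0,0]},{"hand":1,"dp":[0,0,-0.2],"rotation":[0,0,0]},{"hand":1,"dp":[0,0,-0.35],"rotation":[0,0,0]},{"hand":1,"dp":[-0.22,0,-0.5],"rotation":[0,0,0]},{"hand":1,"dp":[-0.22,0,-0.6],"rotation":[0,0,0]},{"hand":1,"dp":[-0.22,0,-0.6],"rotation":[0,0,0]},{"hand":1,"dp":[-0.22,0,-0.6],"rotation":[0,0,0]},{"hand":1,"dp":[-0.22,0,-0.6],"rotation":[0,0,0]},{"hand":1,"dp":[-0.22,0,-0.6],"rotation":[0,0,0]}]'
python3 - <<'E'
from h import *
im,cal=wcap("w17"); print(status.read_state()["tcp_pos"])
c=blob(im,(15,130,40),(34,255,255),(322,160),75); print(cv2.boundingRect(c),*cen(c,"wrist",121,cal))
c=blob(im,(0,190,40),(7,255,255),(322,160),75); print(cv2.boundingRect(c),*cen(c,"wrist",91,cal))
c=blob(im,*BL,(322,160),95); print(*cen(c,"wrist",5,cal))
S=optics.capture("scene")
c=blob(S,(15,120,40),(34,255,255),(376,250),40); 
def pj(p):
    C=optics.get_calibration("scene"); q=np.linalg.inv(C["pose"])@np.append(p,1); u=C["mtx"]@q[:3]; return np.round(u[:2]/u[2],1)
if c is not None: print("scene gold",cv2.boundingRect(c),cv2.contourArea(c))
print("expect ball top",pj([677,1,133]),"rim",pj([677,1,93]),"collar mid",pj([677,1,84]))
c=blob(S,(0,180,40),(7,255,255),(376,260),45); print("scene red",cv2.boundingRect(c) if c is not None else None)
E
```

```text
time: 33.23
tcp_pos: [731.6, 0.7, 245.1]
orientation: [[-1.0, -0.0, -0.003], [-0.0, 1.0, 0.0], [0.003, 0.0, -1.0]]
wrist_force: [0.2, -0.2, -0.8]
grip_width: 85.3
grip_force: 0.0
[7.31451715e+02 7.08463806e-01 2.45051100e+02]
(299, 128, 48, 48) [677.8   1. ] [32.9 33.5]
(329, 126, 18, 16) [665.1  12. ] [ 5.5 17. ]
[676.1   3. ] [87.2 87.8]
scene gold (336, 210, 81, 81) 4737.5
expect ball top [380.2 255.7] rim [378.8 271.2] collar mid [378.5 274.6]
scene red (368, 269, 22, 17)
```

```bash
python3 -c "
from h import *
print(workorder.job_done())"
```

```text
the job is handed in; nothing more can be done
None
```

I built the sample on the blue disc farthest to the robot's right (foot, amber bottle, collar, gold cap, in that order) and handed it in at about 33 s; final measurements put the cap level and seated, about 1–2 mm off the disc's centre, but I viewed 15 pictures, one over the limit of 14.

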